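# Open the safety-capped descaler bottle

### The job

Get the descaler bottle ready for the kettle: slide the loose steel drip ring down over the closed cap until it lies flat on the bottle's shoulder. Then open the safety cap: press it straight down, keep it pressed while you twist it a quarter turn anticlockwise (seen from above), and lift it off. Finish while holding the cap level, about 8 cm straight above the open bottle; do not put it down or let go, and leave everything else on the worktop where it stands.

Things in the scene. Friction and masses are not known exactly. Their poses are not given: they have to be found in the camera images.
- bottle: square white bottle, 80 x 80 mm, in a square black holder (foot 100 x 100 mm, walls to 36 mm) fixed to the worktop: it cannot turn, slide or tip. Origin on the worktop under its vertical axis, z up. Flat shoulder 85 mm above the worktop; in its middle a round collar, 45 mm diameter, 16 mm high, chamfered to 38 mm at the top; above that the 19 mm neck with the cap locked on it.
- shoulder (a point): point on the bottle's axis at the height of the flat shoulder, where the ring's underside must come to lie (85 mm above the worktop)
- mouth (a point): point on the bottle's axis at the top of the neck, 127 mm above the worktop. The neck has two bayonet lugs on the bottle's x axis, 28 mm across, and a sprung pin in its top that pushes the cap up: 7 N with the cap locked, 0.8 N more for each mm pressed.
- cap: grey round ribbed safety cap, 43 mm diameter, 28 mm high, open below, 30 g. Origin at the centre of its underside, z up. Locked at the start with its underside 111 mm above the worktop (8 mm above the top of the seated ring). Unpressed it neither turns nor lifts. Grip it across its diameter, at any yaw. Its x axis then lies along the bottle's x axis within 7 degrees.
- cap_top (a point): centre of the cap's top, 139 mm above the worktop when locked; a thin raised rib on it runs along the cap's x axis. Pressed 4 mm or more (11 N; firm stop at 8 mm, 14 N) the cap turns anticlockwise seen from above, never clockwise. Turned between 52 and 125 degrees from locked it is free and lifts straight off; let go there, the spring raises it 3 mm above its locked height.
- drip_ring: plain steel ring (short tube), 62 mm outside, 50 mm inside diameter, 18 mm high, 70 g, lying flat and loose on the worktop at the robot's left of the bottle. Origin at the centre of its underside, z along its axis. Its bore clears the cap by 3.5 mm and the collar by 2.5 mm all round.
- tea_box: dark tea carton, 123 x 72 x 89 mm, loose bystander; origin at the centre of its underside
- mill_1: white pepper mill or shaker, 44 mm wide, 90 mm high, loose bystander; origin at the centre of its underside
- spice_jar_2: spice jar with red lid, 41 mm wide, 105 mm high, loose bystander; origin at the centre of its underside
- peeler_1: green-handled peeler, 170 x 25 x 18 mm, loose bystander; origin at the centre of its underside
- tape_1: roll of tape, 104 mm across, 25 mm high, loose bystander; not the drip ring; origin at the centre of its underside
Not all that is in view belongs to the job. Of the things like the drip_ring, leave any that is black; of the rest the smaller one is meant.

How it is judged:
On the way, in this order (a step that is already met when the one before it is completed fails the run):
1. the drip ring lies flat on the bottle's shoulder, round the collar (z of drip_ring in the frame of bottle between 0.082 and 0.089 m and horizontal distance between drip_ring and shoulder below 0.006 m and angle between drip_ring's own z axis and vertical below 0.1 rad), for 0.2 s.
2. the still locked cap is pressed down at least 3.5 mm (z of cap in the frame of bottle below 0.1075 m and angle between the x axis of cap and the x axis of bottle, either way round below 0.35 rad), for 0.05 s.
3. the cap is turned at least 46 degrees while still down on the neck (z of cap in the frame of bottle below 0.116 m and angle between the x axis of cap and the x axis of bottle, either way round above 0.8 rad), for 0.05 s.
At the end, for the whole second after the job is handed in: The fingers hold the cap still, upright within 0.2 rad, its underside 45 to 140 mm above the mouth and within 30 mm of the bottle's axis, touching neither bottle nor ring; the drip ring lies flat (0.1 rad) on the shoulder, within 4 mm of its height and 6 mm of its axis (all of step 1 and z of cap in the frame of mouth between 0.045 and 0.14 m and horizontal distance between cap and mouth below 0.03 m and angle between cap's own z axis and vertical below 0.2 rad and contact force between the fingers and cap above 2 N and contact force between cap and bottle below 0.1 N and contact force between cap and drip_ring below 0.1 N and linear speed of cap below 0.03 m/s); the arm keeps its last pose, push and grip.
It fails at once if a loose bystander is moved more than 3 cm (distance of any of tea_box, mill_1, spice_jar_2, peeler_1, tape_1 from where it was at the start of the episode above 0.03 m).
It also fails if it takes over 54 s, if anything falls off the work surface, if the arm or the gripper's body presses on something with over 40 N, if the wrist force passes 120 N, or if a joint passes its speed limit or range.

### The arm

A 7-joint arm with a two-finger parallel gripper is mounted at the origin on a cart in front of the work surface, level with it; the furniture and walls round the work are solid. World frame = base frame: x ahead of the robot, y to its left, z up, the work surface at z = 0. Lengths are in m, angles in rad, forces in N, time in s.
With the tool pointing down it reaches from about 0.425 to 0.875 m from the base axis. Payload 8.4 kg.
Tool frame: the origin (TCP) lies at the very end of the fingers, on their centre line; the grasp point (between the pads) lies 19 mm behind it; z points along the fingers, y is the line along which they close (so a half turn about z gives the same grasp; the last joint's range is limited). The gripper opens to 85 mm and grips with 20 to 120 N. Pads are 22 mm wide; open, the fingers measure 114 mm over their backs; the gripper's body (76 mm by 85 mm) begins 54 mm behind the grasp point. The pads swing forward as they close: fully open they stand 13 mm farther back than shut.
Start: joints at [1.053, 0.333, 0.04, 1.465, -0.013, 1.343, -0.059], TCP at [0.264, -0.594, 0.231] pointing down, gripper open.
Joint ranges: [-2.58, 2.58], [-0.38, 2.09], [-1.3, 1.39], [0.25, 2.4], [-1.5, 4.64], [0.08, 2.09], [-2.65, 2.65]. Speed limits (rad/s): [2.22, 2.22, 2.79, 2.79, 3.14, 3.14, 3.14].

### API

Orientations are given as a unit quaternion [w, x, y, z].
In Python, from rig import arm gives the robot as it stands.
- The arm moves only by the shell command python3 -m creep 'ROWS' [FORCE]. ROWS is JSON, a list of rows, each an object with "translation": the shift along the world's x, y, z in mm, a list of three; "delta_rot": the turn, a rotation vector about the world's x, y, z in degrees, a list of three; "jaw": the finger opening in mm, from 0 to 85.4. A call has exactly 10 rows; each row is the pose to reach, as a shift and turn from the pose commanded when the call began; what a row does not reach only later rows make up. A row lasts 1/8 s, in which the tool goes at most 62.5 mm and 10.7 degrees, less where a joint would pass 70% of its speed; a pose out of reach is approached as far as the arm can. A call with a gripper value outside its range is refused whole. The fingers move at their own pace and stop on an object; FORCE is the grip in N (left out, the last holds). Time passes only in rows, so rows that repeat a pose let the fingers close, or fill a call up. It gives the time, the measured TCP pose, the force, the opening and the grip force at its end, in the units of the state.
- arm.state(): the state, without advancing time (a new reading comes with each control period).
- arm.grab_frame(name): name is "scene" or "side" or "wrist"; returns (picture, depth): 384x512x3 uint8, red, green, blue; 384x512 float32, m along the optical axis (not along the pixel's ray), 0 where there is no reading.
- arm.camera_info(name): a dict with "mtx" (3x3 intrinsics, pixels), "T" (4x4, takes a point from camera to world coordinates). Camera axes: x right, y up, looking along -z (the intrinsics and any distortion apply to the point x, -y, -z); pixel columns grow to the right and rows downward; lengths in m; the calibration is good to about 2 mm. A picture is of the moment at which its call begins: read the wrist's pose just before it. camera_info takes no time and is no camera call; for the wrist camera it gives the pose at the moment of the call.
- arm.job_done(): hands the job in; it is judged then, once.
The state is a dict: "time_s": time; "qpos": joint angles; "dq": joint speeds; "effort": joint torques, N m; "tool_pos": TCP position; "orientation": TCP orientation; "wrist_force": force on the tool from outside, world axes, zero at the start; "moment": the same for the moment, N m; "grip_width": finger opening in m; "finger_force": force on a finger pad.
Only numpy, scipy, OpenCV 4.12 (cv2) and the standard library are available. Lean on these libraries where they do the work, as an engineer would, in place of code of your own. Each camera call takes 0.05 s, during which the arm holds its last target. There are 200 camera calls.

## Working session

There is one attempt and no reset: what is moved stays moved. The work goes in short steps, Python scripts to look and compute and a shell command to move; the robot and the scene stay as the last step left them, time stands still between calls to the robot, and variables do not carry over. Pictures are saved under pics/ and viewed, at most 10 in all, crops included, and the job is handed in when it is done.

```bash
mkdir -p pics; ls
cat > h.py <<'E'
import numpy as np, cv2
from rig import arm
def grab(n):
    ci=arm.camera_info(n); rgb,d=arm.grab_frame(n)
    return rgb,d,ci
def pts(d,ci):
    K=np.array(ci["mtx"]);T=np.array(ci["T"])
    v,u=np.mgrid[:d.shape[0],:d.shape[1]]
    X=(u-K[0,2])/K[0,0]*d; Y=-(v-K[1,2])/K[1,1]*d
    P=np.stack([X,Y,-d],-1)@T[:3,:3].T+T[:3,3]
    P[d<=0]=np.nan
    return P
def ray(u,v,z,ci):
    K=np.array(ci["mtx"]);T=np.array(ci["T"])
    r=T[:3,:3]@np.array([(u-K[0,2])/K[0,0],-(v-K[1,2])/K[1,1],-1]); o=T[:3,3]
    return o+r*(z-o[2])/r[2]
E
python3 - <<'E'
from h import *
a=[]
for n in["scene","side"]:
    rgb,d,ci=grab(n); np.savez(f"{n}0.npz",rgb=rgb,d=d,**{k:np.array(v) for k,v in ci.items()})
    print(n,{k:np.round(v,3).tolist() for k,v in ci.items() if k in("mtx","T")},[k for k in ci])
    a.append(rgb)
    cv2.imwrite(f"pics/{n}0.png",rgb[...,::-1])
s=arm.state();print(s)
E
```

```text
pics
scene {'mtx': [[494.002, 0.0, 259.152], [0.0, 494.002, 195.093], [0.0, 0.0, 1.0]], 'T': [[-0.716, 0.505, -0.482, -0.061], [-0.698, -0.516, 0.496, 0.537], [0.002, 0.692, 0.722, 1.019], [0.0, 0.0, 0.0, 1.0]]} ['mtx', 'T']
side {'mtx': [[443.852, 0.0, 255.467], [0.0, 443.852, 196.665], [0.0, 0.0, 1.0]], 'T': [[-0.895, 0.3, -0.331, 0.129], [-0.447, -0.584, 0.678, 0.782], [0.01, 0.754, 0.657, 0.92], [0.0, 0.0, 0.0, 1.0]]} ['mtx', 'T']
{'time_s': 0.1, 'qpos': array([ 1.05280972,  0.33384781,  0.03986797,  1.4661569 , -0.01339331,
        1.3433185 , -0.05847885]), 'dq': array([ 0.0003549 , -0.00211724, -0.00014533, -0.00203389, -0.00045881,
        0.00154509,  0.00084259]), 'effort': array([ 4.79509297e-03, -6.60010529e+01,  1.37075152e+00, -4.06466854e+01,
        1.71506312e-02,  8.99792154e-03,  5.74725095e-05]), 'tool_pos': array([ 0.2641366 , -0.59346635,  0.23051794]), 'orientation': array([-7.03947633e-04,  9.78155650e-01,  2.07872526e-01, -2.02061019e-04]), 'wrist_force': array([ 0.60932786, -0.15681173, -1.2973708 ]), 'moment': array([ 0.00973038,  0.02650636, -0.0101208 ]), 'finger_force': 0.0, 'grip_width': 0.08512817596341032}
```

View pics/scene0.png

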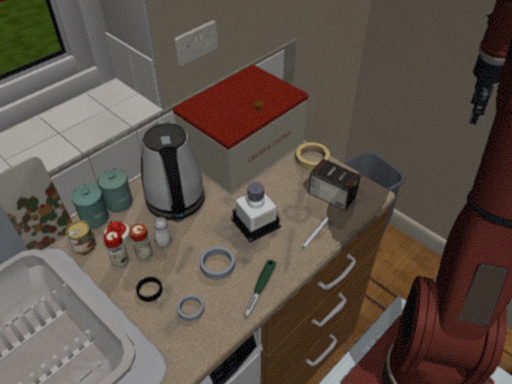

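View pics/side0.png

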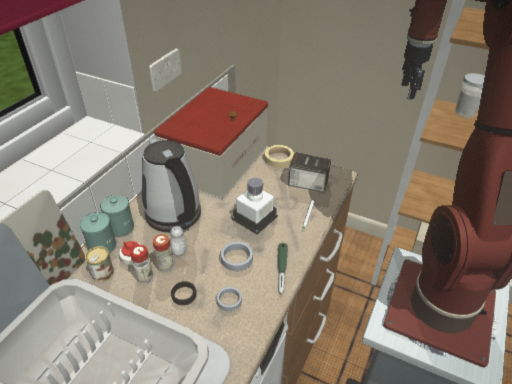

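Scene picture: the ring-like things are black (149,289), large steel (217,263), small steel (190,307) and tape (312,154). The small steel one, at (229,298) in the side view, fits because it is neither black nor the larger of the two. The bottle with its grey cap is at (257,205).

Run:
```python
from h import *
ims=[]
for n,(c,big,bot) in {"scene":((190,307),(217,263),(257,205)),"side":((229,298),(237,257),(255,205))}.items():
    f=np.load(n+"0.npz"); rgb,d,ci=f["rgb"],f["d"],dict(mtx=f["mtx"],T=f["T"])
    P=pts(d,ci)
    for nm,p in(("small",c),("big",big)):
        P0=ray(*p,0.018,ci); 
        m=(np.hypot(P[...,0]-P0[0],P[...,1]-P0[1])<.065)&(P[...,2]>.014)&(P[...,2]<.024)
        k,l,st,_=cv2.connectedComponentsWithStats(m.astype(np.uint8)); 
        i=1+np.argmin([abs(np.hypot(*(P[l==j][:,:2].mean(0)-P0[:2]))) if st[j,4]>20 else 9 for j in range(1,k)])
        q=P[l==i]; (x,y),r=cv2.minEnclosingCircle(q[:,:2].astype(np.float32))
        print(n,nm,"ctr",round(x,4),round(y,4),"r",round(r,4),"zmed",np.median(q[:,2]).round(4),len(q),"mean",q.mean(0).round(4))
    B=ray(*bot,0.1,ci)
    near=np.hypot(P[...,0]-B[0],P[...,1]-B[1])<.09
    for nm,lo,hi in(("sh",.078,.092),("cap",.132,.148),("hold",.03,.041)):
        q=P[near&(P[...,2]>lo)&(P[...,2]<hi)]
        if len(q)<5: print(nm,len(q));continue
        (x,y),r=cv2.minEnclosingCircle(q[:,:2].astype(np.float32)); rr=cv2.minAreaRect(q[:,:2].astype(np.float32)*1000)
        print(n,nm,round(x,4),round(y,4),"r",round(r,4),"z",np.median(q[:,2]).round(4),len(q),np.round(rr[0],1),np.round(rr[1],1),round(rr[2],1))
    # obstacles: everything >15mm within 0.2 of the ring/bottle
    u,v=c; ims.append(cv2.resize(rgb[v-75:v+25,u-65:u+65],None,fx=4,fy=4,interpolation=cv2.INTER_CUBIC))
    u,v=bot; ims.append(cv2.resize(rgb[v-35:v+35,u-35:u+35],None,fx=4,fy=4,interpolation=cv2.INTER_CUBIC))
W=np.zeros((800//1*0+800,800,3),np.uint8)[:600]
a=cv2.resize(ims[0],(400,308));b=cv2.resize(ims[2],(400,308));W[:308,:400]=a;W[:308,400:]=b
W[310:590,:280]=ims[1];W[310:590,400:680]=ims[3]
cv2.imwrite("pics/crop.png",W[...,::-1])
```

```text
scene small ctr 0.4742 0.2135 r 0.0318 zmed 0.0167 181 mean [0.4737 0.214  0.0169]
scene big ctr 0.5238 0.0866 r 0.0453 zmed 0.021 248 mean [0.5193 0.0864 0.0203]
scene sh 0.5504 -0.08 r 0.0531 z 0.0835 464 [551.  -80.3] [79.7 81.3] 77.4
scene cap 0.5512 -0.0815 r 0.0241 z 0.138 185 [549.9 -80.9] [41.8 44.6] 8.6
scene hold 0.5509 -0.0802 r 0.0634 z 0.0347 237 [550.5 -79.7] [93.6 94.4] 76.7
side small ctr 0.4753 0.2153 r 0.0316 zmed 0.0176 174 mean [0.4742 0.2167 0.0177]
side big ctr 0.5157 0.0974 r 0.0407 zmed 0.0202 94 mean [0.505  0.1115 0.02  ]
side sh 0.5525 -0.0793 r 0.0536 z 0.0849 366 [551.7 -77.6] [80.8 81.8] 77.4
side cap 0.5556 -0.0785 r 0.025 z 0.1393 142 [553.8 -78.3] [41.3 44.9] 57.4
side hold 0.5513 -0.0782 r 0.0639 z 0.036 201 [550.6 -78.3] [94.9 92.7] 76.9
```

View pics/crop.png

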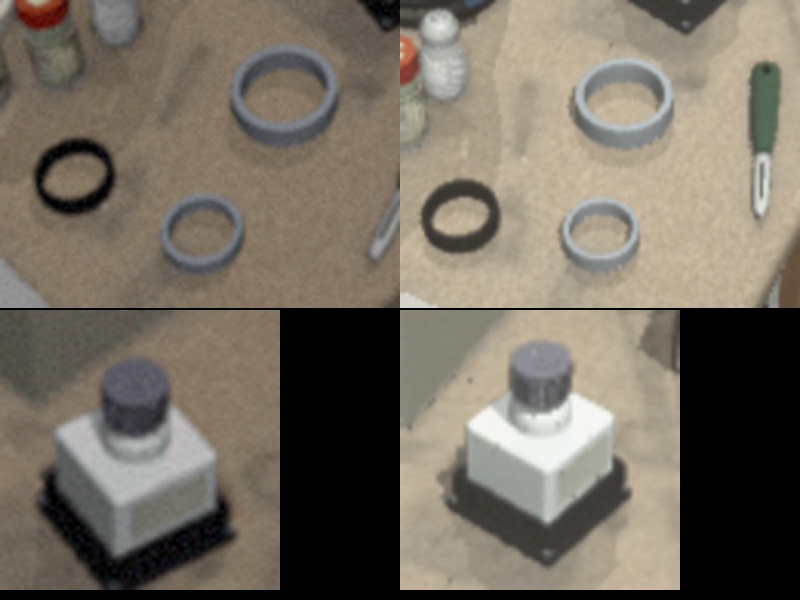

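The crop confirms it: the small plain steel ring measures 31–32 mm in radius, against 41–45 mm for the big one, and the black one is left alone. The bottle axis is at about (0.551, -0.079) and the cap top at 139 mm. First I move towards the ring, checking finger clearance on the way.

```bash
python3 -m creep '[{"translation":[60,60,0],"delta_rot":[0,0,0],"jaw":85},{"translation":[110,115,0],"delta_rot":[0,0,0],"jaw":85},{"translation":[150,170,0],"delta_rot":[0,0,0],"jaw":85},{"translation":[180,225,0],"delta_rot":[0,0,0],"jaw":85},{"translation":[200,280,0],"delta_rot":[0,0,0],"jaw":85},{"translation":[210,340,0],"delta_rot":[0,0,0],"jaw":85},{"translation":[215,400,0],"delta_rot":[0,0,0],"jaw":85},{"translation":[215,460,0],"delta_rot":[0,0,0],"jaw":85},{"translation":[215,520,0],"delta_rot":[0,0,0],"jaw":85},{"translation":[215,580,0],"delta_rot":[0,0,0],"jaw":85}]' 25
python3 - <<'E'
from h import *
f=np.load("scene0.npz"); ci=dict(mtx=f["mtx"],T=f["T"])
print("black",ray(149,289,.01,ci).round(3))
P=pts(f["d"],ci)
o=np.array([.475,.2145]);a=np.deg2rad(-66);e=np.array([np.cos(a),np.sin(a)]);n=np.array([-e[1],e[0]])
q=P[(P[...,2]>.012)&(P[...,2]<.5)]; s=(q[:,:2]-o)@e; t=(q[:,:2]-o)@n
m=(abs(t)<.055)&(abs(s)<.075)&(np.hypot(s,t)>.038); print(m.sum(), np.c_[s,t,q[:,2]][m][:8].round(3))
print(arm.state()["qpos"].round(2))
E
```

```text
time_s: 1.35
tool_pos: [0.4788, -0.0338, 0.2312]
orientation: [0.0, 0.978, 0.208, -0.0]
wrist_force: [0.8, 0.7, -0.0]
grip_width: 0.0852
finger_force: 0.0
black [0.584 0.25  0.01 ]
0 []
[ 0.38  0.01 -0.41  1.85  0.    1.29 -1.17]
```

```bash
python3 -m creep '[{"translation":[-1,50,0],"delta_rot":[0,0,0],"jaw":85},{"translation":[-2,100,-20],"delta_rot":[0,0,0],"jaw":85},{"translation":[-3,150,-40],"delta_rot":[0,0,0],"jaw":85},{"translation":[-4,200,-60],"delta_rot":[0,0,0],"jaw":85},{"translation":[-4,229,-80],"delta_rot":[0,0,0],"jaw":85},{"translation":[-4,229,-80],"delta_rot":[0,0,0],"jaw":85},{"translation":[-4,229,-80],"delta_rot":[0,0,0],"jaw":85},{"translation":[-4,229,-80],"delta_rot":[0,0,0],"jaw":85},{"translation":[-4,229,-80],"delta_rot":[0,0,0],"jaw":85},{"translation":[-4,229,-80],"delta_rot":[0,0,0],"jaw":85}]'
python3 - <<'E'
from h import *
rgb,d,ci=grab("wrist"); cv2.imwrite("pics/w1.png",rgb[...,::-1])
P=pts(d,ci); m=(np.hypot(P[...,0]-.475,P[...,1]-.2145)<.05)&(P[...,2]>.012)&(P[...,2]<.024)
q=P[m]; print(len(q),q.mean(0).round(4),cv2.minEnclosingCircle(q[:,:2].astype(np.float32)),np.median(q[:,2]))
s=arm.state();print(s["tool_pos"],s["qpos"].round(2)); print(np.round(ci["T"],3))
E
```

```text
time_s: 2.6
tool_pos: [0.4755, 0.1928, 0.1516]
orientation: [0.0, 0.978, 0.207, 0.0]
wrist_force: [-0.2, -0.3, -0.8]
grip_width: 0.0851
finger_force: 0.0
1312 [0.4757 0.2143 0.0188] ((0.47531941533088684, 0.21400414407253265), 0.031012170016765594) 0.019230194841177828
[0.47539092 0.19291226 0.15152945] [ 0.11  0.17 -0.63  1.87  0.11  1.14 -1.71]
[[ 0.405  0.877  0.257  0.542]
 [-0.914  0.389  0.114  0.222]
 [ 0.    -0.281  0.96   0.296]
 [ 0.     0.     0.     1.   ]]
```

View pics/w1.png

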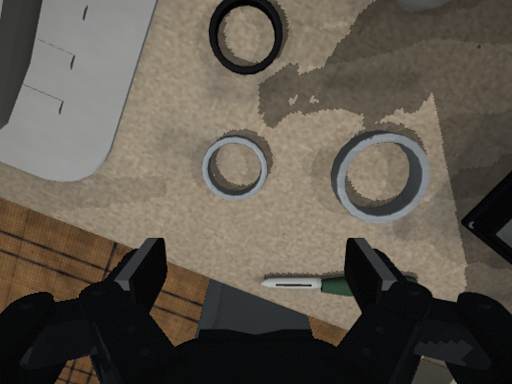

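The wrist view shows the small steel ring at (235,168), and its fit gives (0.4753, 0.2140) with a 31.0 mm radius, which agrees with the first measurement. Now I descend and grip.

```bash
python3 -m creep '[{"translation":[0,21,-20],"delta_rot":[0,0,0],"jaw":85},{"translation":[0,21,-60],"delta_rot":[0,0,0],"jaw":85},{"translation":[0,21,-100],"delta_rot":[0,0,0],"jaw":85},{"translation":[0,21,-130],"delta_rot":[0,0,0],"jaw":85},{"translation":[0,21,-147],"delta_rot":[0,0,0],"jaw":85},{"translation":[0,21,-147],"delta_rot":[0,0,0],"jaw":85},{"translation":[0,21,-147],"delta_rot":[0,0,0],"jaw":55},{"translation":[0,21,-147],"delta_rot":[0,0,0],"jaw":55},{"translation":[0,21,-147],"delta_rot":[0,0,0],"jaw":55},{"translation":[0,21,-147],"delta_rot":[0,0,0],"jaw":55}]' 30
```

```text
time_s: 3.9
tool_pos: [0.4763, 0.2147, 0.006]
orientation: [-0.0, 0.978, 0.208, 0.001]
wrist_force: [-0.3, 0.2, 6.5]
grip_width: 0.0595
finger_force: 31.2
```

```bash
python3 -m creep '[{"translation":[0,0,20],"delta_rot":[0,0,0],"jaw":55},{"translation":[0,0,60],"delta_rot":[0,0,0],"jaw":55},{"translation":[0,0,110],"delta_rot":[0,0,0],"jaw":55},{"translation":[0,-10,160],"delta_rot":[0,0,0],"jaw":55},{"translation":[15,-50,190],"delta_rot":[0,0,0],"jaw":55},{"translation":[30,-100,195],"delta_rot":[0,0,0],"jaw":55},{"translation":[45,-150,195],"delta_rot":[0,0,0],"jaw":55},{"translation":[55,-200,195],"delta_rot":[0,0,0],"jaw":55},{"translation":[55,-200,195],"delta_rot":[0,0,0],"jaw":55},{"translation":[55,-200,195],"delta_rot":[0,0,0],"jaw":55}]'
python3 - <<'E'
from h import *
rgb,d,ci=grab("wrist"); cv2.imwrite("pics/w2.png",rgb[...,::-1])
s=arm.state();p=s["tool_pos"];print(p,s["qpos"].round(2),s["grip_width"],s["wrist_force"])
r,dd,c2=grab("side");P=pts(dd,c2)
for nm,P in(("wrist",pts(d,ci)),("side",P)):
    m=(np.hypot(P[...,0]-p[0],P[...,1]-p[1])<.036)&(abs(P[...,2]-p[2]-.008)<.03)
    q=P[m];print(nm,len(q));
    if len(q)>10: print((q-p).min(0).round(4),(q-p).max(0).round(4),np.percentile(q[:,2]-p[2],[5,25,50,75,95]).round(4))
cv2.imwrite("pics/s2.png",r[...,::-1])
E
```

```text
time_s: 5.15
tool_pos: [0.5302, 0.015, 0.2006]
orientation: [-0.0, 0.978, 0.208, 0.001]
wrist_force: [0.1, 1.1, -1.2]
grip_width: 0.0595
finger_force: 33.2
[0.53011946 0.01568149 0.20039619] [ 0.35  0.14 -0.5   1.78  0.07  1.24 -1.32] 0.05968657823905711 [-0.43705914  1.16321702 -1.00428581]
wrist 8722
[-0.0315 -0.0326 -0.0049] [0.0305 0.0358 0.038 ] [-0.0006  0.0088  0.0132  0.0143  0.0332]
side 205
[-0.0318 -0.0323 -0.006 ] [0.0288 0.0349 0.0307] [-0.0027  0.0004  0.0081  0.012   0.0145]
```

View pics/w2.png

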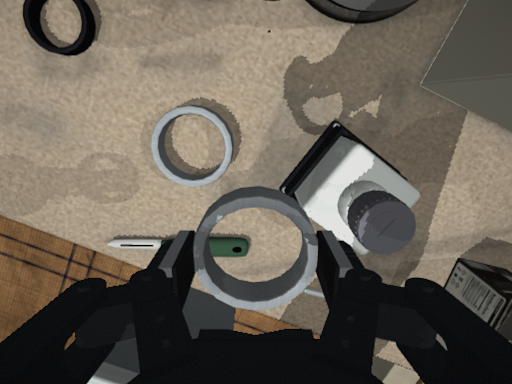

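The ring is held between the fingers at (255,248), and the bottle with its cap is at (385,222), rib visible. Next I measure the ring's tilt and centre and the cap's axis in this same frame.

```bash
cat > m.py <<'E'
from h import *
def ringfit(P,p,hsv=None):
    m=(np.hypot(P[...,0]-p[0],P[...,1]-p[1])<.034)&(np.hypot(P[...,0]-p[0],P[...,1]-p[1])>.022)&(abs(P[...,2]-p[2]-.013)<.008)
    q=P[m]
    for _ in range(4):
        A=np.c_[q[:,:2]-p[:2],np.ones(len(q))];c=np.linalg.lstsq(A,q[:,2],rcond=None)[0];r=q[:,2]-A@c
        k=abs(r)<max(.0012,1.5*np.median(abs(r)));q=q[k]
    (x,y),R=cv2.minEnclosingCircle(q[:,:2].astype(np.float32))
    print("ring rel TCP",np.round((x-p[0],y-p[1],c[2]-p[2]),4),"r",round(R,4),"tilt deg",np.rad2deg(c[:2]).round(2),len(q))
    return x,y
def disc(P,c,z,w=.004,R=.03):
    q=P[(np.hypot(P[...,0]-c[0],P[...,1]-c[1])<R)&(abs(P[...,2]-z)<w)]
    (x,y),r=cv2.minEnclosingCircle(q[:,:2].astype(np.float32));print("disc",np.round((x,y,r),4),"z",np.median(q[:,2]).round(4),len(q),"mean",q.mean(0).round(4))
E
python3 - <<'E'
from m import *
rgb,d,ci=grab("wrist");p=arm.state()["tool_pos"];P=pts(d,ci)
ringfit(P,p);disc(P,(.552,-.079),.139)
q=P[(np.hypot(P[...,0]-.552,P[...,1]+.079)<.08)&(abs(P[...,2]-.085)<.003)];print("sh",cv2.minAreaRect(q[:,:2].astype(np.float32)*1000),np.median(q[:,2]))
E
```

```text
ring rel TCP [0.0017 0.0007 0.0134] r 0.0335 tilt deg [0.08 0.27] 3467
disc [ 0.5522 -0.0802  0.0221] z 0.1408 2641 mean [ 0.5531 -0.0785  0.1406]
sh ((552.3238525390625, -79.55794525146484), (79.03269958496094, 79.07457733154297), 77.08924102783203) 0.0863422385149282
```

```bash
python3 -m creep '[{"translation":[10,-40,0],"delta_rot":[0,0,0],"jaw":55},{"translation":[20,-80,0],"delta_rot":[0,0,0],"jaw":55},{"translation":[22,-95,0],"delta_rot":[0,0,0],"jaw":55},{"translation":[22,-95,-10],"delta_rot":[0,0,0],"jaw":55},{"translation":[22,-95,-25],"delta_rot":[0,0,0],"jaw":55},{"translation":[22,-95,-40],"delta_rot":[0,0,0],"jaw":55},{"translation":[22,-95,-45],"delta_rot":[0,0,0],"jaw":55},{"translation":[22,-95,-45],"delta_rot":[0,0,0],"jaw":55},{"translation":[22,-95,-45],"delta_rot":[0,0,0],"jaw":55},{"translation":[22,-95,-45],"delta_rot":[0,0,0],"jaw":55}]'
python3 - <<'E'
from m import *
rgb,d,ci=grab("wrist");p=arm.state()["tool_pos"];P=pts(d,ci);print(p)
cv2.imwrite("pics/w3.png",rgb[...,::-1])
np.savez("w3.npz",rgb=rgb,d=d,p=p,mtx=ci["mtx"],T=ci["T"])
ringfit(P,p);disc(P,p,.139,R=.0235)
m=(abs(P[...,2]-p[2]-.0134)<.002);q=P[m][:,:2]-p[:2]
e=np.array([.914,.407]);n=np.array([-.407,.914])
s=q@e;t=q@n
k=(abs(t)<.008)&(abs(s)<.04);print("s edges outer",s[k].min().round(4),s[k].max().round(4),"inner",s[k&(s<0)].max().round(4),s[k&(s>0)].min().round(4))
k=(abs(s)<.008)&(abs(t)<.04);print("t inner",t[k&(t<0)].max().round(4),t[k&(t>0)].min().round(4))
q=P[abs(P[...,2]-.1395)<.003][:,:2]-p[:2];q=q[np.hypot(*q.T)<.024]
s=q@e;t=q@n;print("cap s",np.percentile(s,[.5,99.5]).round(4),"t",np.percentile(t,[.5,99.5]).round(4))
E
```

```text
time_s: 6.55
tool_pos: [0.5525, -0.0808, 0.1548]
orientation: [0.0, 0.978, 0.208, 0.0]
wrist_force: [-0.2, -0.6, -1.6]
grip_width: 0.0594
finger_force: 33.1
[ 0.55246429 -0.0807947   0.15471969]
ring rel TCP [0.0016 0.0008 0.0133] r 0.0334 tilt deg [0.06 0.21] 3451
disc [ 0.5523 -0.0804  0.022 ] z 0.1409 3317 mean [ 0.5505 -0.0813  0.1409]
s edges outer -0.0316 0.0301 inner -0.0241 0.0236
t inner -0.0233 0.0235
cap s [-0.0201  0.0138] t [-0.0199  0.0207]
```

View pics/w3.png

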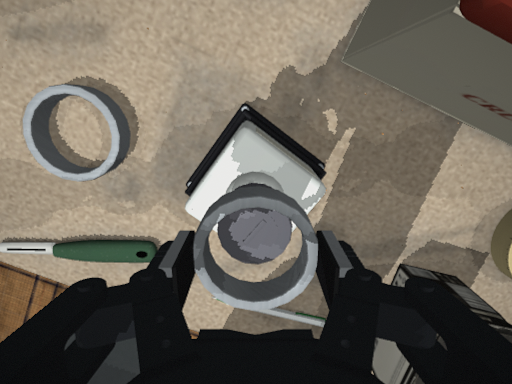

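The ring sits over the cap, concentric to about 1 mm, with the cap visible through the bore at (255,230). I shift it +1 mm in y and lower it.

```bash
python3 -m creep '[{"translation":[0,1,0],"delta_rot":[0,0,0],"jaw":55},{"translation":[0,1,-8],"delta_rot":[0,0,0],"jaw":55},{"translation":[0,1,-16],"delta_rot":[0,0,0],"jaw":55},{"translation":[0,1,-24],"delta_rot":[0,0,0],"jaw":55},{"translation":[0,1,-30],"delta_rot":[0,0,0],"jaw":55},{"translation":[0,1,-36],"delta_rot":[0,0,0],"jaw":55},{"translation":[0,1,-41],"delta_rot":[0,0,0],"jaw":55},{"translation":[0,1,-44],"delta_rot":[0,0,0],"jaw":55},{"translation":[0,1,-44],"delta_rot":[0,0,0],"jaw":55},{"translation":[0,1,-44],"delta_rot":[0,0,0],"jaw":55}]'
```

```text
time_s: 7.85
tool_pos: [0.5524, -0.0798, 0.1106]
orientation: [0.0, 0.978, 0.208, 0.0]
wrist_force: [-0.4, -0.3, -1.4]
grip_width: 0.0592
finger_force: 33.2
```

```bash
python3 -m creep '[{"translation":[0,0,-2],"delta_rot":[0,0,0],"jaw":55},{"translation":[0,0,-4],"delta_rot":[0,0,0],"jaw":55},{"translation":[0,0,-6],"delta_rot":[0,0,0],"jaw":55},{"translation":[0,0,-8],"delta_rot":[0,0,0],"jaw":55},{"translation":[0,0,-10],"delta_rot":[0,0,0],"jaw":55},{"translation":[0,0,-12],"delta_rot":[0,0,0],"jaw":55},{"translation":[0,0,-14],"delta_rot":[0,0,0],"jaw":55},{"translation":[0,0,-16],"delta_rot":[0,0,0],"jaw":55},{"translation":[0,0,-16],"delta_rot":[0,0,0],"jaw":55},{"translation":[0,0,-16],"delta_rot":[0,0,0],"jaw":55}]'
```

```text
time_s: 9.1
tool_pos: [0.5522, -0.0797, 0.0944]
orientation: [-0.0, 0.978, 0.208, 0.0]
wrist_force: [0.3, 0.2, -1.0]
grip_width: 0.0597
finger_force: 33.2
```

```bash
python3 -m creep '[{"translation":[0,0,-1],"delta_rot":[0,0,0],"jaw":55},{"translation":[0,0,-2],"delta_rot":[0,0,0],"jaw":55},{"translation":[0,0,-3],"delta_rot":[0,0,0],"jaw":55},{"translation":[0,0,-4],"delta_rot":[0,0,0],"jaw":55},{"translation":[0,0,-5],"delta_rot":[0,0,0],"jaw":55},{"translation":[0,0,-5],"delta_rot":[0,0,0],"jaw":55},{"translation":[0,0,-5],"delta_rot":[0,0,0],"jaw":55},{"translation":[0,0,-5],"delta_rot":[0,0,0],"jaw":55},{"translation":[0,0,-5],"delta_rot":[0,0,0],"jaw":55},{"translation":[0,0,-5],"delta_rot":[0,0,0],"jaw":55}]'
```

```text
time_s: 10.35
tool_pos: [0.5522, -0.0797, 0.0909]
orientation: [0.0, 0.978, 0.208, 0.0]
wrist_force: [-8.0, 1.3, 16.0]
grip_width: 0.0596
finger_force: 34.7
```

```bash
python3 -m creep '[{"translation":[0,0,1],"delta_rot":[0,0,0],"jaw":60},{"translation":[0,0,1],"delta_rot":[0,0,0],"jaw":64},{"translation":[0,0,1],"delta_rot":[0,0,0],"jaw":70},{"translation":[0,0,2],"delta_rot":[0,0,0],"jaw":80},{"translation":[0,0,5],"delta_rot":[0,0,0],"jaw":85},{"translation":[0,0,15],"delta_rot":[0,0,0],"jaw":85},{"translation":[0,0,35],"delta_rot":[0,0,0],"jaw":85},{"translation":[0,0,70],"delta_rot":[0,0,0],"jaw":85},{"translation":[0,0,100],"delta_rot":[0,0,0],"jaw":85},{"translation":[0,0,100],"delta_rot":[0,0,0],"jaw":85}]'
python3 - <<'E'
from m import *
s=arm.state();print(s["qpos"].round(2),s["tool_pos"].round(4))
out=[]
for n in("wrist","scene","side"):
    rgb,d,ci=grab(n);P=pts(d,ci);print(n)
    r=np.hypot(P[...,0]-.5523,P[...,1]+.0797)
    q=P[(r<.036)&(r>.0235)&(abs(P[...,2]-.103)<.005)]
    if len(q)>20:
        A=np.c_[q[:,:2]-[.5523,-.0797],np.ones(len(q))];c=np.linalg.lstsq(A,q[:,2],rcond=None)[0]
        print(cv2.minEnclosingCircle(q[:,:2].astype(np.float32)),"z",c[2].round(4),"tilt",np.rad2deg(c[:2]).round(1),len(q))
    disc(P,(.5523,-.0797),.139)
    q=P[(r<.08)&(abs(P[...,2]-.085)<.0035)];print(cv2.minAreaRect(q[:,:2].astype(np.float32)*1000))
    K=np.array(ci["mtx"]);T=np.linalg.inv(ci["T"]);x=T[:3,:3]@[.5523,-.0797,.11]+T[:3,3];u,v=int(K[0,2]-K[0,0]*x[0]/x[2]),int(K[1,2]+K[1,1]*x[1]/x[2])
    print(u,v);w=35 if n!="wrist" else 90
    out.append(cv2.resize(rgb[max(v-w,0):v+w,max(u-w,0):u+w],(260,260),interpolation=cv2.INTER_CUBIC))
cv2.imwrite("pics/c4.png",np.hstack(out)[...,::-1])
E
```

```text
time_s: 11.6
tool_pos: [0.5538, -0.0798, 0.1926]
orientation: [0.001, 0.978, 0.208, 0.002]
wrist_force: [-0.3, 0.4, -0.4]
grip_width: 0.0854
finger_force: 0.0
[ 0.44  0.2  -0.43  1.73  0.09  1.23 -1.16] [ 0.5538 -0.0798  0.1926]
wrist
((0.5517627000808716, -0.08006416261196136), 0.030867327004671097) z 0.1042 tilt [-0.8 -0.4] 1084
disc [ 0.5525 -0.0803  0.022 ] z 0.1408 2895 mean [ 0.5536 -0.0798  0.1407]
((552.4356689453125, -80.44080352783203), (79.54317474365234, 79.36000061035156), 77.1078872680664)
254 196
scene
((0.5482446551322937, -0.07914943248033524), 0.03190997987985611) z 0.1014 tilt [-0.3  0.2] 100
disc [ 0.55   -0.0799  0.0229] z 0.1385 167 mean [ 0.5502 -0.0798  0.1385]
((550.6570434570312, -79.24163055419922), (77.26342010498047, 80.71516418457031), 77.19862365722656)
255 195
side
((0.5513677597045898, -0.07697244733572006), 0.03147426247596741) z 0.1025 tilt [ 0.1 -0.4] 83
disc [ 0.5528 -0.0789  0.0241] z 0.1393 128 mean [ 0.5511 -0.0764  0.1392]
((552.63671875, -77.24654388427734), (81.30801391601562, 79.70995330810547), 76.84358215332031)
254 189
```

View pics/c4.png

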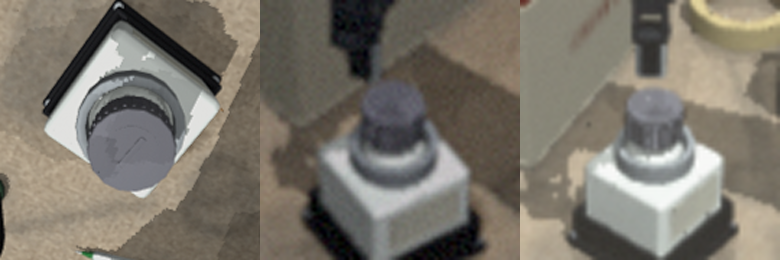

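The ring is seated: flat within 1°, its top at about 103 mm, and its centre within about 1 mm of the axis. Now the cap.

```bash
python3 -m creep '[{"translation":[0,0,-20],"delta_rot":[0,0,0],"jaw":85},{"translation":[0,0,-40],"delta_rot":[0,0,0],"jaw":85},{"translation":[0,0,-60],"delta_rot":[0,0,0],"jaw":85},{"translation":[0,0,-70],"delta_rot":[0,0,0],"jaw":85},{"translation":[0,0,-75],"delta_rot":[0,0,0],"jaw":85},{"translation":[0,0,-75],"delta_rot":[0,0,0],"jaw":85},{"translation":[0,0,-75],"delta_rot":[0,0,0],"jaw":85},{"translation":[0,0,-75],"delta_rot":[0,0,0],"jaw":85},{"translation":[0,0,-75],"delta_rot":[0,0,0],"jaw":85},{"translation":[0,0,-75],"delta_rot":[0,0,0],"jaw":85}]'
```

```text
time_s: 13.0
tool_pos: [0.5523, -0.0798, 0.1144]
orientation: [0.0, 0.978, 0.208, 0.0]
wrist_force: [-0.3, -0.3, -0.3]
grip_width: 0.0846
finger_force: 0.0
```

Well centred on the cap at a TCP height of 114 mm. I close with a firm grip.

```bash
python3 -m creep '[{"translation":[0,0,0],"delta_rot":[0,0,0],"jaw":60},{"translation":[0,0,0],"delta_rot":[0,0,0],"jaw":45},{"translation":[0,0,0],"delta_rot":[0,0,0],"jaw":35},{"translation":[0,0,0],"delta_rot":[0,0,0],"jaw":35},{"translation":[0,0,0],"delta_rot":[0,0,0],"jaw":35},{"translation":[0,0,0],"delta_rot":[0,0,0],"jaw":35},{"translation":[0,0,0],"delta_rot":[0,0,0],"jaw":35},{"translation":[0,0,0],"delta_rot":[0,0,0],"jaw":35},{"translation":[0,0,0],"delta_rot":[0,0,0],"jaw":35},{"translation":[0,0,0],"delta_rot":[0,0,0],"jaw":35}]' 60
```

```text
time_s: 14.25
tool_pos: [0.5523, -0.0798, 0.1146]
orientation: [0.0, 0.978, 0.208, 0.0]
wrist_force: [-2.5, 0.1, 5.1]
grip_width: 0.042
finger_force: 60.1
```

```bash
python3 -m creep '[{"translation":[0,0,-1],"delta_rot":[0,0,0],"jaw":35},{"translation":[0,0,-2],"delta_rot":[0,0,0],"jaw":35},{"translation":[0,0,-3],"delta_rot":[0,0,0],"jaw":35},{"translation":[0,0,-4],"delta_rot":[0,0,0],"jaw":35},{"translation":[0,0,-5],"delta_rot":[0,0,0],"jaw":35},{"translation":[0,0,-6],"delta_rot":[0,0,0],"jaw":35},{"translation":[0,0,-7],"delta_rot":[0,0,0],"jaw":35},{"translation":[0,0,-7],"delta_rot":[0,0,0],"jaw":35},{"translation":[0,0,-7],"delta_rot":[0,0,0],"jaw":35},{"translation":[0,0,-7],"delta_rot":[0,0,0],"jaw":35}]' 60
```

```text
time_s: 15.5
tool_pos: [0.5523, -0.0798, 0.1083]
orientation: [0.0, 0.978, 0.208, 0.0]
wrist_force: [-4.8, 0.4, 12.3]
grip_width: 0.0419
finger_force: 60.7
```

Pressed 6.3 mm at 12 N, which matches the spring. Twisting anticlockwise now.

```bash
python3 -m creep '[{"translation":[0,0,0],"delta_rot":[0,0,9],"jaw":35},{"translation":[0,0,0],"delta_rot":[0,0,18],"jaw":35},{"translation":[0,0,0],"delta_rot":[0,0,27],"jaw":35},{"translation":[0,0,0],"delta_rot":[0,0,36],"jaw":35},{"translation":[0,0,0],"delta_rot":[0,0,45],"jaw":35},{"translation":[0,0,0],"delta_rot":[0,0,54],"jaw":35},{"translation":[0,0,0],"delta_rot":[0,0,63],"jaw":35},{"translation":[0,0,0],"delta_rot":[0,0,72],"jaw":35},{"translation":[0,0,0],"delta_rot":[0,0,81],"jaw":35},{"translation":[0,0,0],"delta_rot":[0,0,90],"jaw":35}]' 60
```

```text
time_s: 16.75
tool_pos: [0.5538, -0.0795, 0.1089]
orientation: [0.001, 0.542, 0.84, 0.001]
wrist_force: [-0.3, 1.2, 10.7]
grip_width: 0.0416
finger_force: 60.7
```

```bash
python3 -m creep '[{"translation":[0,0,0],"delta_rot":[0,0,0],"jaw":35},{"translation":[0,0,0],"delta_rot":[0,0,0],"jaw":35},{"translation":[0,0,2],"delta_rot":[0,0,0],"jaw":35},{"translation":[0,0,4],"delta_rot":[0,0,0],"jaw":35},{"translation":[0,0,6],"delta_rot":[0,0,0],"jaw":35},{"translation":[0,0,8],"delta_rot":[0,0,0],"jaw":35},{"translation":[0,0,10],"delta_rot":[0,0,0],"jaw":35},{"translation":[0,0,12],"delta_rot":[0,0,0],"jaw":35},{"translation":[0,0,12],"delta_rot":[0,0,0],"jaw":35},{"translation":[0,0,12],"delta_rot":[0,0,0],"jaw":35}]' 60
```

```text
time_s: 18.0
tool_pos: [0.5519, -0.0798, 0.119]
orientation: [-0.0, 0.545, 0.839, -0.0]
wrist_force: [0.4, -0.2, -0.4]
grip_width: 0.0416
finger_force: 60.6
```

Free, with no pull on the wrist. I lift it straight up to about 80 mm above the mouth.

```bash
python3 -m creep '[{"translation":[0,0,8],"delta_rot":[0,0,0],"jaw":35},{"translation":[0,0,18],"delta_rot":[0,0,0],"jaw":35},{"translation":[0,0,30],"delta_rot":[0,0,0],"jaw":35},{"translation":[0,0,45],"delta_rot":[0,0,0],"jaw":35},{"translation":[0,0,60],"delta_rot":[0,0,0],"jaw":35},{"translation":[0,0,75],"delta_rot":[0,0,0],"jaw":35},{"translation":[0,0,85],"delta_rot":[0,0,0],"jaw":35},{"translation":[0,0,91],"delta_rot":[0,0,0],"jaw":35},{"translation":[0,0,91],"delta_rot":[0,0,0],"jaw":35},{"translation":[0,0,91],"delta_rot":[0,0,0],"jaw":35}]' 60
python3 -m creep '[{"translation":[0,0,0],"delta_rot":[0,0,0],"jaw":35},{"translation":[0,0,0],"delta_rot":[0,0,0],"jaw":35},{"translation":[0,0,0],"delta_rot":[0,0,0],"jaw":35},{"translation":[0,0,0],"delta_rot":[0,0,0],"jaw":35},{"translation":[0,0,0],"delta_rot":[0,0,0],"jaw":35},{"translation":[0,0,0],"delta_rot":[0,0,0],"jaw":35},{"translation":[0,0,0],"delta_rot":[0,0,0],"jaw":35},{"translation":[0,0,0],"delta_rot":[0,0,0],"jaw":35},{"translation":[0,0,0],"delta_rot":[0,0,0],"jaw":35},{"translation":[0,0,0],"delta_rot":[0,0,0],"jaw":35}]'
python3 - <<'E'
from m import *
out=[]
for n in("wrist","side"):
    rgb,d,ci=grab(n);P=pts(d,ci);r=np.hypot(P[...,0]-.5523,P[...,1]+.0797)
    q=P[(r<.036)&(r>.0235)&(abs(P[...,2]-.103)<.005)];print(n,len(q))
    if len(q)>20:
        A=np.c_[q[:,:2]-[.5523,-.0797],np.ones(len(q))];c=np.linalg.lstsq(A,q[:,2],rcond=None)[0]
        print(cv2.minEnclosingCircle(q[:,:2].astype(np.float32)),"z",c[2].round(4),"tilt",np.rad2deg(c[:2]).round(1))
    out.append(cv2.resize(rgb if n=="wrist" else rgb[110:260,150:350],(400,300),interpolation=cv2.INTER_CUBIC))
cv2.imwrite("pics/c5.png",np.hstack(out)[...,::-1])
E
```

```text
time_s: 19.25
tool_pos: [0.5519, -0.0798, 0.2098]
orientation: [-0.0, 0.545, 0.839, -0.0]
wrist_force: [-0.5, 0.3, -0.7]
grip_width: 0.0415
finger_force: 60.6
time_s: 20.5
tool_pos: [0.5522, -0.0798, 0.2103]
orientation: [-0.0, 0.545, 0.839, -0.0]
wrist_force: [0.3, 0.2, 0.4]
grip_width: 0.0418
finger_force: 60.6
wrist 1194
((0.5518031120300293, -0.07996316254138947), 0.03085983730852604) z 0.1038 tilt [-0.2  0.2]
side 101
((0.55119788646698, -0.07799922674894333), 0.032686952501535416) z 0.102 tilt [-0.   0.3]
```

View pics/c5.png

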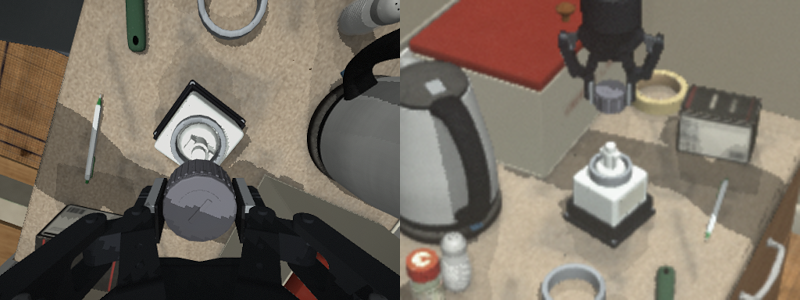

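The fingers hold the cap level above the open neck (side crop: cap at (608,95), neck at (608,155)), and the ring is still flat on the shoulder. I hand the job in.

```bash
python3 -c "from rig import arm; print(arm.job_done())"
```

```text
the job is handed in; nothing more can be done
None
```

I handed the job in at about 20.6 s; no verdict came back. The last images show the drip ring flat on the shoulder, and the cap was pressed, turned 90° anticlockwise, lifted off and held level about 8 cm above the open bottle.

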